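# Close the hinged mould flask, pin it and hold it pressed shut

## Task

Swing the lid of the hinged brass mould flask down onto its lower half, then take the pin with the plain straight stem from the wooden rack and push it upright down through the holes of both front lugs until its collar bears on the lid and squeezes the springy seal fully shut. The seal opens the flask again when let go, so finish still holding the pin and pressing it down. Leave the other two pins and the rest of the bench's things where they are.

Things in the scene. Friction and masses are not known exactly. Their poses are not given: they have to be found in the camera images.
- flask: hinged brass mould flask, fixed on a steel base plate 140 x 120 x 10. Origin: under the centre of the lower half, on the bench. +x runs from front lug to hinge. Lower half 110 (x) x 90 (y), z 10 to 40 (parting plane). Front lug 36 x 40, z 22 to 40, on its -x face, with a vertical through hole, diameter 13.5, at x -73; only free bench below. Black rubber seal cord round the cavity.
- lid: upper brass half. Origin on the hinge axis (flask x 60, z 40), y along it. Shut, its axes are the flask's: shell x -115 to -7, y -45 to 45, z 0 to 22 (outer face); front lug x -151 to -115, y -20 to 20, z 0 to 16, through hole of diameter 13.5 at x -133. About 0.35 kg.
- lid_axis (a point): middle of the hinge axis, 60 mm towards +x from the flask's origin and 40 mm above the bench; the axis runs along the flask's y
- lid_hole (a point): centre of the upper mouth of the hole in the lid's lug; moves with the lid; z points out of the lug's top face. Both holes line up when the lid is down.
- lower_hole (a point): centre of the upper mouth (parting plane, 40 mm above the bench) of the hole in the lower lug; that lug is 18 mm thick
- lid_swing (a joint): swing of the lid on its stiff hinge, rad; 0 = down, 1.57 = upright, growing as the front rises. Starts open 0.9 to 1.4. Hinge friction (0.25 N m) keeps it where it is left; push its outer face down with about 1 to 4 N near the front.
- seal_gap (a joint): extra opening of the lid by the springy rubber seal, rad, same axis (the lid's whole angle is lid_swing + seal_gap). 0.04 whenever nobody presses (lugs then about 5 mm apart at the hole), 0 = pressed fully shut. Shutting it takes about 6 N on the lug; it springs open again when let go.
- pin: THE pin for the flask: steel, with a plain straight upright round stem as grip. Origin at the centre of its foot, z up along it: shank diameter 10, 0 to 44 mm, foot chamfered; collar diameter 26, 44 to 49 mm; stem diameter 14, 49 to 79 mm. About 80 g. Stands in the rack, collar on the rack's top, in any of the three places.
- rack: fixed wooden rack block 60 (x) x 195 (y) x 50 high, origin centre of underside; three holes of diameter 14 along its y at -65, 0, 65 mm. Each holds a pin, whose foot is 6 mm above the bench.
- ball_pin: another steel pin in the rack, with a ball of diameter 22 for a head (total 75 mm long, origin at its foot, collar as the pin's); not for this flask, stays in the rack
- bar_pin: another steel pin in the rack, with a cross bar 44 mm long as a head (total 74 mm long, origin at its foot, collar as the pin's); not for this flask, stays in the rack
- sanding_block: dark sanding block 65 x 95 x 28, loose, origin centre of underside
- spatula: spatula 170 long lying on the bench, loose, wooden handle
- jar: small closed jar, diameter 48, 50 high, loose, origin centre of underside
- cup: small white ceramic bowl, diameter 60, 55 high, loose, origin centre of underside
- brush: brush 160 long lying on the bench, loose
- spare_half: small spare brass mould half 60 x 50 x 18, loose, origin centre of underside
- plaster_cast: round plaster cast, diameter 52, 32 high, loose, origin centre of underside

How it is judged:
On the way, in this order (a step that is already met when the one before it is completed fails the run):
1. the lid has been swung down onto the lower half (value of joint lid_swing below 0.04 rad and horizontal distance between pin and lower_hole above 0.02 m), for 0.1 s.
2. the pin has gone through the lid's hole into the lower hole (value of joint lid_swing below 0.05 rad and horizontal distance between pin and lower_hole below 0.004 m and z of pin in the frame of lower_hole below -0.003 m), for 0.1 s.
At the end, for the whole second after the job is handed in: Lid down (lid_swing < 0.04 rad), seal squeezed (seal_gap < 0.013); the pin upright (within 0.12 rad) in both holes, foot 23.5 mm or more below the parting plane, within 4 mm of the hole axis; its collar presses the lid with over 3 N, fingers on the pin with over 2 N, to the end (value of joint lid_swing below 0.04 rad and value of joint seal_gap below 0.013 rad and horizontal distance between pin and lower_hole below 0.004 m and z of pin in the frame of lower_hole below -0.0235 m and angle between the z axis of pin and the z axis of flask, either way round below 0.12 rad and contact force between pin and lid above 3 N and contact force between the fingers and pin above 2 N); the arm keeps its last pose, push and grip.
It fails at once if one of the other two pins was moved more than 20 mm (distance of any of ball_pin, bar_pin from where it was at the start of the episode above 0.02 m).
It fails at once if another thing on the bench was pushed more than 40 mm (distance of any of sanding_block, spatula, jar, cup, brush, spare_half, plaster_cast from where it was at the start of the episode above 0.04 m).
It also fails if it takes over 67 s, if anything falls off the work surface, if the arm or the gripper's body presses on something with over 40 N, if the wrist force passes 120 N, or if a joint passes its speed limit or range.

## Robot

A 7-joint arm with a two-finger parallel gripper is mounted at the origin on the work surface. World frame = base frame: x ahead of the robot, y to its left, z up, the work surface at z = 0. Lengths are in m, angles in rad, forces in N, time in s.
With the tool pointing down it reaches from about 0.425 to 0.975 m from the base axis. Payload 16.7 kg.
Tool frame: the origin (TCP) lies on the mounting face of the last link; the fingertips stand 173 mm ahead of it and the grasp point (between the pads) lies 155 mm ahead of it; z points along the fingers, y is the line along which they close (so a half turn about z gives the same grasp; the last joint's range is limited). The gripper opens to 85 mm and grips with 20 to 120 N. Pads are 22 mm wide; open, the fingers measure 114 mm over their backs; the gripper's body (76 mm by 85 mm) begins 54 mm behind the grasp point. The pads swing forward as they close: fully open they stand 13 mm farther back than shut.
Start: joints at [0.992, 0.426, 0.074, 1.606, -0.034, 1.111, -0.067], TCP at [0.281, -0.614, 0.405] pointing down, gripper open.
Joint ranges: [-2.85, 2.85], [-0.5, 2.14], [-1.23, 1.37], [0.21, 2.46], [-1.02, 4.16], [0.16, 2.05], [-2.73, 2.73]. Speed limits (rad/s): [1.89, 1.89, 2.39, 2.39, 3.01, 3.01, 3.01].

## Interface

Orientations are given as a rotation vector (axis times angle).
In Python, from workcell import ctrl gives the robot as it stands. The module is installed in compiled form; this text tells all that it offers.
- The arm moves only by the tool step_arm, never from a script. Its argument "increments" is one flat list of numbers, 7 for each row, row after row: the shift along the tool's x, y, z in m, then the turn, a rotation vector about the tool's x, y, z in degrees, then the opening, from 0 (shut) to 1 (fully open). A call has 1 to 12 rows; each row shifts and turns the commanded pose from where the row before left it, along the tool's axes as they then stand; what a row does not reach is not made up. A row lasts 1/8 s, in which the tool goes at most 62.5 mm and 10.7 degrees, less where a joint would pass 70% of its speed; a pose out of reach is approached as far as the arm can. A call with a gripper value outside its range is refused whole. The fingers move at their own pace and stop on an object; "grip_force" is the grip in N (left out, the last holds). Time passes only in rows, so rows that do not move let the fingers close. It gives the time, the measured TCP pose, the force, the opening and the grip force at its end, in the units of the state.
- ctrl.observe(): the state, without advancing time (a new reading comes with each control period).
- ctrl.read_camera(name): name is "side" or "top"; returns a dict with "image" (480x640x3 uint8, blue, green, red), "intrinsics" (3x3 intrinsics, pixels), "distortion" ([k1, k2, p1, p2, k3] as OpenCV has them; the pictures are not rectified), "view" (4x4, takes a point from world to camera coordinates). Camera axes: x right, y up, looking along -z (the intrinsics and any distortion apply to the point x, -y, -z); pixel columns grow to the right and rows downward; lengths in m; the calibration is good to about 2 mm. A picture is of the moment at which its call begins. There is no depth.
- ctrl.finish_job(): hands the job in; it is judged then, once.
The state is a dict: "clock": time; "qpos": joint angles; "joint_velocities": joint speeds; "joint_efforts": joint torques, N m; "tool_pos": TCP position; "ee_rot": TCP orientation; "wrist_force": force on the tool from outside, world axes, zero at the start; "ft_torque": the same for the moment, N m; "finger_gap": finger opening in m; "grasp_force": force on a finger pad.
Only numpy, scipy, OpenCV 4.12 (cv2) and the standard library are available. Lean on these libraries where they do the work, as an engineer would, in place of code of your own. Each camera call takes 0.05 s, during which the arm holds its last target. There are 200 camera calls.

## Working session

There is one attempt and no reset: what is moved stays moved. The work goes in short steps, Python scripts to look and compute and a tool call to move; the robot and the scene stay as the last step left them, time stands still between calls to the robot, and variables do not carry over. Pictures are saved under pics/ and viewed, at most 10 in all, crops included, and the job is handed in when it is done.

Besides the shell and the picture viewer there is one more tool, called after "Call:" as name(argument=value, ...) on one line, values as JSON. step_arm: Moves the arm, as the interface text tells. Its arguments: {"type":"object","properties":{"increments":{"type":"array"},"grip_force":{"type":"number"}},"required":["increments"]}

```bash
mkdir -p pics
python3 - <<'E'
from workcell import ctrl
import cv2,numpy as np,pickle
d={}
for n in ("side","top"):
    r=ctrl.read_camera(n); cv2.imwrite(f"pics/{n}0.png",r["image"]); d[n]=r
    print(n,np.round(r["intrinsics"],1).tolist(),r["distortion"],np.round(r["view"],3).tolist())
pickle.dump(d,open("cam.pkl","wb"))
s=ctrl.observe();print(s)
E
```

```text
side [[516.0, 0.0, 320.7], [0.0, 516.0, 234.5], [0.0, 0.0, 1.0]] [0.0010861 0.        0.        0.        0.       ] [[-0.838, -0.546, 0.013, 0.482], [0.404, -0.603, 0.688, -0.286], [-0.367, 0.582, 0.726, -0.873], [0.0, 0.0, 0.0, 1.0]]
top [[434.3, 0.0, 320.0], [0.0, 434.3, 245.5], [0.0, 0.0, 1.0]] [-0.09652842  0.          0.          0.          0.        ] [[0.019, -1.0, -0.021, -0.006], [0.99, 0.016, 0.139, -0.573], [-0.138, -0.023, 0.99, -0.881], [0.0, 0.0, 0.0, 1.0]]
{'clock': 0.1, 'qpos': array([ 0.99145531,  0.42666814,  0.07381748,  1.60656313, -0.0341069 ,
        1.1107989 , -0.06710311]), 'joint_velocities': array([-0.00041723, -0.00075989, -0.00098733, -0.00090978,  0.00017545,
       -0.00166633,  0.001301  ]), 'joint_efforts': array([ 6.97442971e-03, -9.51530957e+01,  3.77035305e+00, -4.64408183e+01,
        1.94376754e-02,  6.54172924e-03,  6.20304968e-05]), 'tool_pos': array([ 0.28122395, -0.6134327 ,  0.40407144]), 'ee_rot': array([-3.06820573e+00, -6.69754790e-01,  4.89865482e-04]), 'wrist_force': array([-0.48154139, -0.20106448,  0.22323544]), 'ft_torque': array([ 0.04136621, -0.00510053,  0.01530657]), 'grasp_force': 0.0, 'finger_gap': 0.08494867228221054}
```

View pics/side0.png

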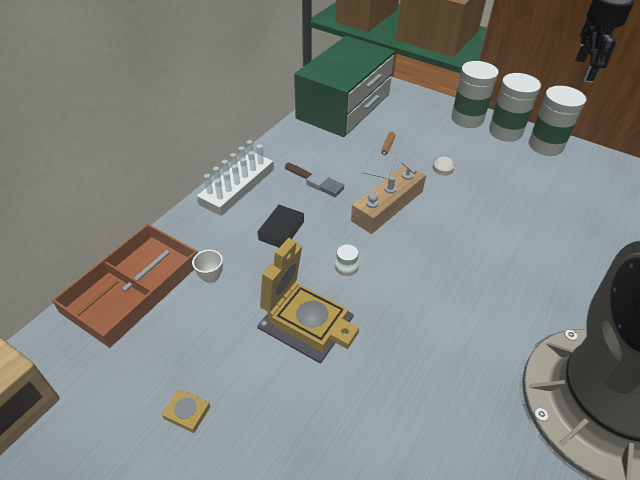

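View pics/top0.png

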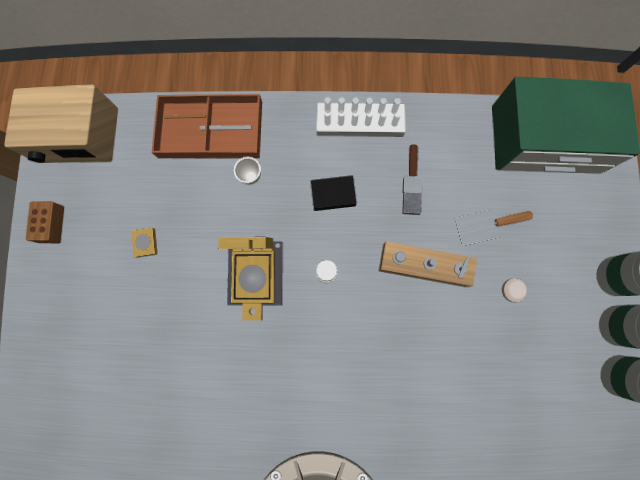

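The side view shows the flask at about (310,315) with its lid raised at about (283,275). The rack pins are the ball at (372,198), the plain stem in the middle at (391,183) and the bar at (409,172). In the top view the flask lug hole is near (252,312) and the plain pin near (430,263). I'll make an enlarged crop mosaic to get precise pixels.

```bash
cat > h.py <<'E'
import cv2,numpy as np,pickle
from workcell import ctrl
d=pickle.load(open("cam.pkl","rb"))
F=np.diag([1,-1,-1.])
def proj(P,n):
    r=d[n];V=r["view"];R=F@V[:3,:3];t=F@V[:3,3]
    return cv2.projectPoints(np.atleast_2d(P).astype(float),cv2.Rodrigues(R)[0],t,r["intrinsics"],r["distortion"])[0][:,0]
def ray(uv,n):
    r=d[n];V=r["view"];R=F@V[:3,:3];t=F@V[:3,3]
    q=cv2.undistortPoints(np.float64([[uv]]),r["intrinsics"],r["distortion"])[0,0]
    return -R.T@t,R.T@np.r_[q,1]
def atz(uv,n,z):
    o,v=ray(uv,n);return o+v*(z-o[2])/v[2]
def crop(img,x,y,w,h,k): return cv2.resize(img[y:y+h,x:x+w],None,fx=k,fy=k,interpolation=cv2.INTER_CUBIC)
E
python3 - <<'E'
from h import *
T=d["top"]["image"];S=d["side"]["image"]
a=np.hstack([crop(T,210,230,80,100,4)[:300],crop(T,375,235,120,75,4)])[:, :800]
b=np.hstack([crop(S,255,235,110,100,3),crop(S,345,150,110,100,3)])
b=cv2.copyMakeBorder(b,0,0,0,800-b.shape[1],cv2.BORDER_CONSTANT)
cv2.imwrite("pics/c1.png",np.vstack([a,b]))
E
```

```text
(no output)
```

View pics/c1.png

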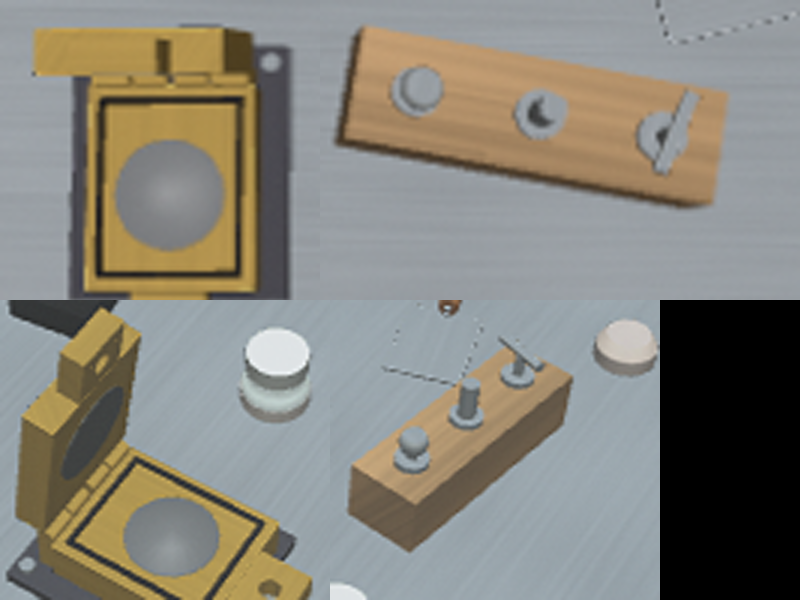

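```bash
cat >> h.py <<'E'
from scipy.optimize import least_squares
def lidpt(f,th,p):  # f=(x,y,yaw), lid-local p
    x,y,z=p; lx=x*np.cos(th)+z*np.sin(th); lz=-x*np.sin(th)+z*np.cos(th)
    return fl(f,(0.06+lx,y,0.04+lz))
def fl(f,p):
    c,s=np.cos(f[2]),np.sin(f[2]);return np.array([f[0]+c*p[0]-s*p[1],f[1]+s*p[0]+c*p[1],p[2]])
E
python3 - <<'E'
from h import *
ob=[("top",(231,303),(-.055,.045,.04)),("top",(274.2,303),(-.055,-.045,.04)),("top",(252,312),(-.073,0,.04)),
("side",(345,330.7),(-.073,0,.04)),("side",(347.7,310.7),(-.055,-.045,.04))]
f0=atz((252,276),"top",.04);
fit=lambda f:np.concatenate([proj(fl(f,p),n)[0]-uv for n,uv,p in ob])
for y0 in (0.,): 
    r=least_squares(fit,[f0[0],f0[1],y0],x_scale=.01);f=r.x;print("flask",f,r.fun.round(1))
lo=[("side",(288.3,255),(-.133,0,0))]
g=lambda t:np.concatenate([proj(lidpt(f,t[0],p),n)[0]-uv for n,uv,p in lo])
l=least_squares(g,[1.2]);print("lid",l.x,l.fun)
po=[("side",(391.7,178),.085),("side",(390.3,188.5),.055),("top",(430.25,263.5),.055)]
p0=atz((430,263.5),"top",.055)
q=least_squares(lambda p:np.concatenate([proj([p[0],p[1],z],n)[0]-uv for n,uv,z in po]),p0[:2],x_scale=.01)
print("pin",q.x,q.fun.round(1))
ro=[atz(u,"top",.05)[:2].round(4) for u in [(385.5,241.75),(477,258.25),(473,286.25)]];print("rack",ro)
th=l.x[0]
T=d["top"]["image"];S=d["side"]["image"];ims={}
K=6
for n,im,x,y,w,h in (("top",T,205,225,90,100),("side",S,250,230,120,100)):
    c=crop(im,x,y,w,h,4)
    def dr(P,col,closed=True):
        u=((proj(P,n)-[x,y]+.5)*4).astype(int);cv2.polylines(c,[u],closed,col,1)
    dr([fl(f,p) for p in [(-.055,.045,.04),(-.055,-.045,.04),(.055,-.045,.04),(.055,.045,.04)]],(0,0,255))
    dr([fl(f,(-.073+.00675*np.cos(a),.00675*np.sin(a),.04)) for a in np.arange(0,6.3,.3)],(0,0,255))
    dr([lidpt(f,th,p) for p in [(-.115,.045,.022),(-.115,-.045,.022),(-.007,-.045,.022),(-.007,.045,.022)]],(255,0,0))
    dr([lidpt(f,th,p) for p in [(-.115,.02,0),(-.115,-.02,0),(-.151,-.02,0),(-.151,.02,0)]],(0,255,0))
    ims[n]=c
cv2.imwrite("pics/c2.png",np.hstack([ims["top"],ims["side"]])[:, :800])
E
```

```text
flask [0.50340683 0.14671875 0.02934223] [-0.4  0.1 -1.  -0.2 -0.2 -0.4  0.1  0.4  0.9 -1.7]
lid [1.45269525] [-0.48769516  0.85131008]
pin [ 0.53624003 -0.22483879] [ 0.1 -0.  -0.  -0.3 -0.2  0.1]
rack [array([ 0.5812, -0.1329]), array([ 0.5494, -0.3258]), array([ 0.4906, -0.3157])]
```

View pics/c2.png

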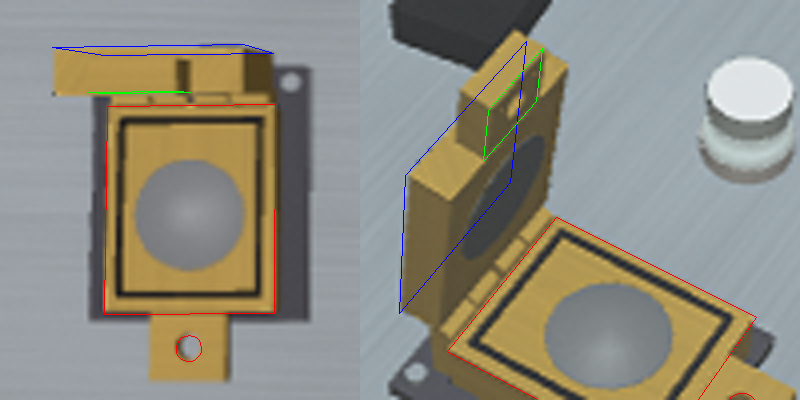

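The overlay matches: flask at about (0.503, 0.147), yaw about 0.03, lid at about 1.45 rad, and the plain pin in the middle at (0.536, -0.225). I'll turn the tool, close the gripper and travel behind the lid.

Call:
step_arm(increments=[0, 0, 0, 0, 0, 7.7, 0, 0, 0, 0, 0, 0, 7.7, 0, 0, 0, 0, 0, 0, 7.6, 0, 0.02, -0.042, 0, 0, 0, 0, 0, 0.02, -0.042, 0, 0, 0, 0, 0, 0.02, -0.042, 0, 0, 0, 0, 0, 0.02, -0.042, 0, 0, 0, 0, 0, 0.02, -0.042, 0, 0, 0, 0, 0, 0.02, -0.042, 0, 0, 0, 0, 0, 0.02, -0.042, 0, 0, 0, 0, 0, 0.02, -0.042, 0, 0, 0, 0, 0, 0.02, -0.042, 0, 0, 0, 0, 0], grip_force=60)

```text
clock: 1.6
tool_pos: [0.4508, -0.2292, 0.4046]
ee_rot: [-3.141, -0.044, 0.0]
wrist_force: [-0.1, -0.1, 0.2]
finger_gap: 0.0
grasp_force: 0.0
```

Call:
step_arm(increments=[0.02, -0.042, 0, 0, 0, 0, 0, 0.02, -0.042, 0, 0, 0, 0, 0, 0.02, -0.042, 0, 0, 0, 0, 0, 0.02, -0.042, 0, 0, 0, 0, 0, 0.02, -0.042, 0, 0, 0, 0, 0, 0.02, -0.042, 0, 0, 0, 0, 0, 0.02, -0.042, 0, 0, 0, 0, 0, 0.02, -0.042, 0, 0, 0, 0, 0, 0.02, -0.042, 0, 0, 0, 0, 0, 0, 0, 0, 0, 0, 0, 0, 0, 0, 0, 0, 0, 0, 0])

```text
clock: 2.98
tool_pos: [0.6196, 0.152, 0.4042]
ee_rot: [3.141, 0.045, -0.001]
wrist_force: [-0.3, -0.4, 0.3]
finger_gap: -0.0001
grasp_force: 0.0
```

Call:
step_arm(increments=[0, 0, 0.028, 0, 0, 0, 0, 0, 0, 0.028, 0, 0, 0, 0, 0, 0, 0.028, 0, 0, 0, 0, -0.011, 0, 0, 0, 0, 0, 0, -0.011, 0, 0, 0, 0, 0, 0, -0.01, 0, 0, 0, 0, 0, 0, -0.013, 0, 0, 0, 0, 0, 0, -0.013, 0, 0.001, 0, 0, 0, 0, -0.01, 0, 0.003, 0, 0, 0, 0, -0.01, 0, 0.003, 0, 0, 0, 0])

```text
clock: 4.22
tool_pos: [0.541, 0.1501, 0.3136]
ee_rot: [-3.141, -0.045, 0.0]
wrist_force: [1.4, -0.6, 2.3]
finger_gap: -0.0001
grasp_force: 1.0
```

Call:
step_arm(increments=[-0.01, 0, 0.005, 0, 0, 0, 0, -0.009, 0, 0.005, 0, 0, 0, 0, -0.0085, 0, 0.0065, 0, 0, 0, 0, -0.0085, 0, 0.0065, 0, 0, 0, 0, -0.007, 0, 0.008, 0, 0, 0, 0, -0.007, 0, 0.008, 0, 0, 0, 0])

```text
clock: 4.97
tool_pos: [0.4913, 0.1486, 0.2741]
ee_rot: [-3.141, -0.044, 0.0]
wrist_force: [0.7, 0.3, 1.1]
finger_gap: 0.0003
grasp_force: 0.3
```

Contact forces are as expected. I'll carry on down.

Call:
step_arm(increments=[-0.005, 0, 0.009, 0, 0, 0, 0, -0.005, 0, 0.009, 0, 0, 0, 0, -0.003, 0, 0.01, 0, 0, 0, 0, -0.003, 0, 0.01, 0, 0, 0, 0, 0, 0, 0.001, 0, 0, 0, 0])

```text
clock: 5.6
tool_pos: [0.4756, 0.1483, 0.2352]
ee_rot: [3.141, 0.045, -0.001]
wrist_force: [-3.3, 0.8, 8.8]
finger_gap: -0.0002
grasp_force: 3.9
```

Call:
step_arm(increments=[0, 0, 0.001, 0, 0, 0, 0, 0, 0, 0.001, 0, 0, 0, 0, 0, 0, 0.001, 0, 0, 0, 0, 0, 0, 0, 0, 0, 0, 0])

```text
clock: 6.1
tool_pos: [0.4753, 0.1484, 0.2329]
ee_rot: [3.141, 0.045, -0.002]
wrist_force: [-9.0, -1.1, 14.2]
finger_gap: -0.0002
grasp_force: 7.0
```

Call:
step_arm(increments=[0.002, 0, 0.0015, 0, 0, 0, 0, 0.001, 0, 0.0015, 0, 0, 0, 0, 0, 0, 0, 0, 0, 0, 0])

```text
clock: 6.48
tool_pos: [0.4774, 0.1486, 0.2301]
ee_rot: [3.14, 0.045, -0.005]
wrist_force: [-19.5, -0.4, 31.0]
finger_gap: -0.0001
grasp_force: 15.8
```

Call:
step_arm(increments=[0, 0, -0.02, 0, 0, 0, 0, 0, 0, -0.05, 0, 0, 0, 0, 0, 0, -0.05, 0, 0, 0, 0, 0, 0, -0.055, 0, 0, 0, 0, 0.006, 0.047, 0, 0, 0, 0, 0.45, 0.006, 0.047, 0, 0, 0, 0, 0.45, 0.006, 0.047, 0, 0, 0, 0, 0.45, 0.006, 0.047, 0, 0, 0, 0, 0.45, 0.006, 0.047, 0, 0, 0, 0, 0.45, 0.006, 0.047, 0, 0, 0, 0, 0.45, 0.006, 0.047, 0, 0, 0, 0, 0.45, 0.006, 0.046, 0, 0, 0, 0, 0.45])

```text
clock: 7.98
tool_pos: [0.5374, -0.2268, 0.4047]
ee_rot: [3.141, 0.044, -0.0]
wrist_force: [1.1, 0.6, 0.1]
finger_gap: 0.0383
grasp_force: 0.0
```

Call:
step_arm(increments=[0, 0, 0.03, 0, 0, 0, 0.45, 0, 0, 0.03, 0, 0, 0, 0.45, 0, 0, 0.03, 0, 0, 0, 0.45, 0, 0, 0, 0, 0, 0, 0.45])

```text
clock: 8.48
tool_pos: [0.5367, -0.225, 0.3128]
ee_rot: [-3.14, -0.045, 0.006]
wrist_force: [-0.8, -0.5, 0.2]
finger_gap: 0.0381
grasp_force: 0.0
```

Run:
```python
from h import *
s=ctrl.observe();print(s["tool_pos"],s["finger_gap"])
T=ctrl.read_camera("top")["image"];S=ctrl.read_camera("side")["image"]
cv2.imwrite("pics/T1.png",T);cv2.imwrite("pics/S1.png",S)
f=[.5034,.1467,.0293]
a=crop(T,215,240,80,90,5);b=crop(S,265,275,100,90,4);c=crop(S,345,110,100,125,3.2)
for c_,n,x,y,k in((a,"top",215,240,5),(b,"side",265,275,4)):
    for th in (0,.04):
        P=[lidpt(f,th,(-.133+.00675*np.cos(t),.00675*np.sin(t),.016)) for t in np.arange(0,6.3,.2)]
        cv2.polylines(c_,[((proj(P,n)-[x,y]+.5)*k).astype(int)],True,(0,0,255) if th else (0,255,0),1)
m=np.zeros((450,800,3),np.uint8)
m[:450,:400]=a;m[:360,400:800]=b
cv2.imwrite("pics/c3.png",m)
m=np.zeros((500,800,3),np.uint8);m[:400,:320]=c;m[:400,330:730]=crop(T,380,210,100,100,4);cv2.imwrite("pics/c4.png",m)
```

```text
[ 0.53673627 -0.22496899  0.3128412 ] 0.038116569927258405
```

View pics/c3.png

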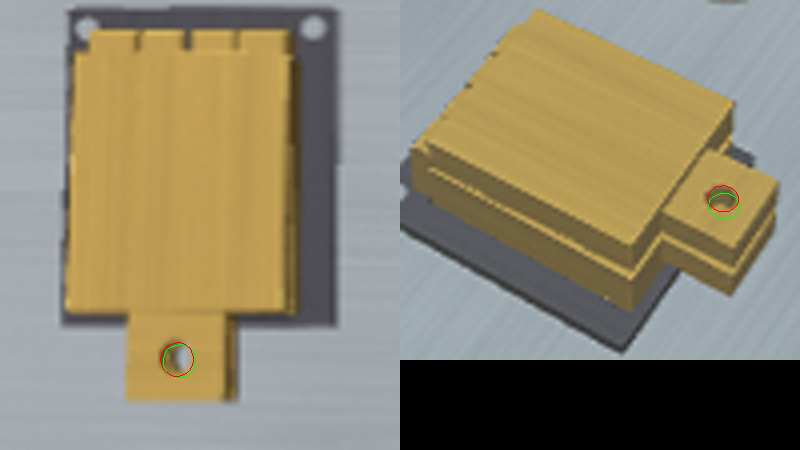

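View pics/c4.png

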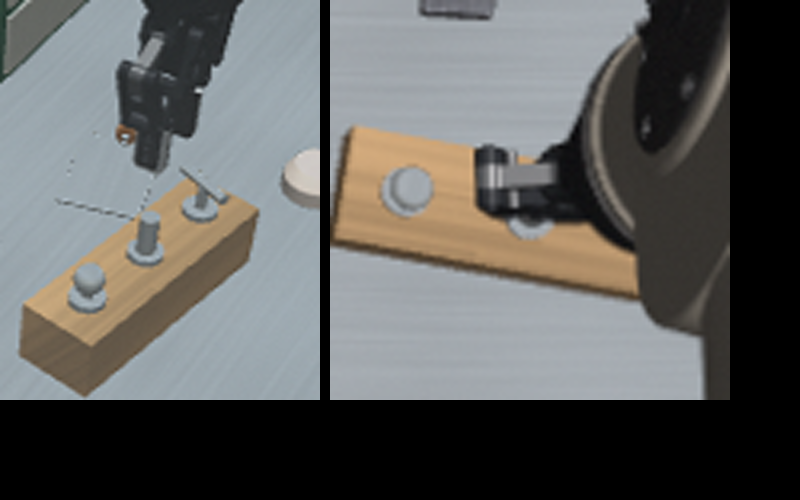

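The lid is down with only the seal gap left, and the predicted hole (red) matches the real one to about 1 mm. The fingers sit above the plain pin, so I'll go down and grasp it.

Call:
step_arm(increments=[0, 0, 0.03, 0, 0, 0, 0.45, 0, 0, 0.025, 0, 0, 0, 0.45, 0, 0, 0.015, 0, 0, 0, 0.45, 0, 0, 0.01, 0, 0, 0, 0.45, 0, 0, 0, 0, 0, 0, 0.45])

```text
clock: 9.2
tool_pos: [0.5374, -0.2252, 0.2348]
ee_rot: [-3.141, -0.044, 0.0]
wrist_force: [0.5, 0.1, 0.2]
finger_gap: 0.0382
grasp_force: 0.0
```

Call:
step_arm(increments=[0, 0, 0, 0, 0, 0, 0, 0, 0, 0, 0, 0, 0, 0, 0, 0, 0, 0, 0, 0, 0, 0, 0, 0, 0, 0, 0, 0, 0, 0, 0, 0, 0, 0, 0], grip_force=80)

```text
clock: 9.82
tool_pos: [0.5377, -0.2251, 0.2357]
ee_rot: [3.141, 0.045, 0.002]
wrist_force: [-1.8, 1.4, 5.3]
finger_gap: 0.011
grasp_force: 78.1
```

Call:
step_arm(increments=[0, 0, -0.01, 0, 0, 0, 0, 0, 0, -0.02, 0, 0, 0, 0, 0, 0, -0.03, 0, 0, 0, 0, 0, 0, -0.03, 0, 0, 0, 0, 0, 0, -0.02, 0, 0, 0, 0, 0, 0, 0, 0, 0, 0, 0])

```text
clock: 10.58
tool_pos: [0.5376, -0.2254, 0.3468]
ee_rot: [3.14, 0.044, 0.005]
wrist_force: [0.3, 0.5, -1.2]
finger_gap: 0.0115
grasp_force: 78.1
```

Run:
```python
from h import *
s=ctrl.observe();print(s["tool_pos"],s["ee_rot"],s["finger_gap"],s["wrist_force"])
T=ctrl.read_camera("top")["image"];S=ctrl.read_camera("side")["image"]
m=np.zeros((500,800,3),np.uint8);m[:500,:400]=crop(S,350,80,80,100,5);m[:400,400:]=crop(T,390,210,100,100,4);cv2.imwrite("pics/c5.png",m)
```

```text
[ 0.53763058 -0.22535165  0.34684064] [3.14023376 0.04423528 0.00504013] 0.011467581681715166 [ 0.34721223  0.45435701 -1.16189851]
```

View pics/c5.png

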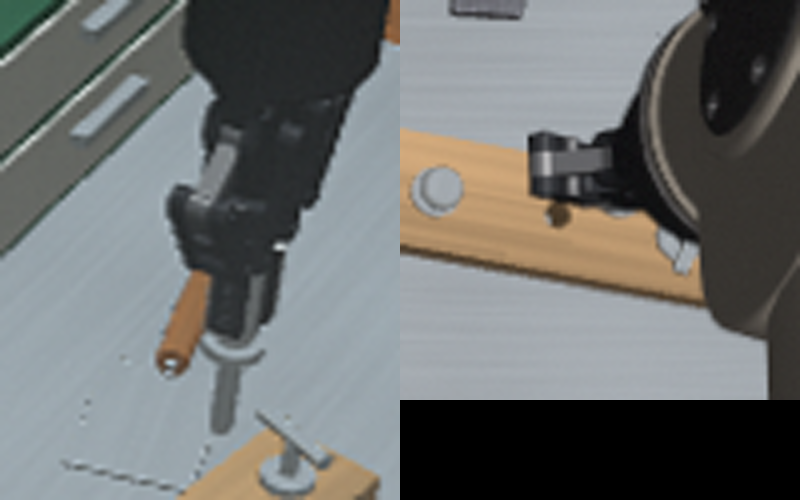

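Run:
```python
from h import *
x,y,z=.5376,-.2254,.1171
print(proj([[x,y,z],[x,y,z+.044],[x,y,z+.049],[x+.003,y,z],[x,y+.003,z]],"side").round(1))
T=cv2.imread("pics/T1.png");S=cv2.imread("pics/S1.png")
f=[.5034,.1467,.0293]
# hole centroid by non-gold pixels near the predicted hole
for n,im in(("top",T),("side",S)):
    c=lidpt(f,.04,(-.133,0,.016));u=proj(c,n)[0]
    big=cv2.resize(im,None,fx=6,fy=6,interpolation=cv2.INTER_CUBIC)
    hsv=cv2.cvtColor(big,cv2.COLOR_BGR2HSV);gold=cv2.inRange(hsv,(12,110,110),(32,255,255))
    yy,xx=np.mgrid[:big.shape[0],:big.shape[1]]
    X=(xx+.5)/6-.5;Y=(yy+.5)/6-.5
    k=(gold==0)&((X-u[0])**2+(Y-u[1])**2<6**2)
    nlab,lab,st,ce=cv2.connectedComponentsWithStats(k.astype(np.uint8))
    i=1+np.argmax(st[1:,4]);m=[(ce[i][0]+.5)/6-.5,(ce[i][1]+.5)/6-.5]
    print(n,u.round(2),np.round(m,2),st[i,2:]/6, "world",c.round(4),atz(m,n,c[2]).round(4))
```

```text
[[393.  166.2]
 [395.5 149.8]
 [395.7 147.9]
 [391.8 165.7]
 [392.4 166.9]]
top [249.94 311.4 ] [251.15 311.  ] [  4.66666667   6.16666667 128.33333333] world [0.4312 0.1446 0.0613] [0.4321 0.1421 0.0613]
side [345.32 324.19] [346.94 323.98] [ 3.          4.16666667 39.66666667] world [0.4312 0.1446 0.0613] [0.429  0.1426 0.0613]
```

The pin is held upright at the fingertips. Its position relative to the tool is about -1.4 mm in x. Next I'll carry it over the hole.

Call:
step_arm(increments=[-0.0095, -0.0373, 0, 0, 0, 0, 0, -0.0095, -0.0373, 0, 0, 0, 0, 0, -0.0095, -0.0373, 0, 0, 0, 0, 0, -0.0095, -0.0373, 0, 0, 0, 0, 0, -0.0095, -0.0373, 0, 0, 0, 0, 0, -0.0095, -0.0373, 0, 0, 0, 0, 0, -0.0095, -0.0373, 0, 0, 0, 0, 0, -0.0095, -0.0373, 0, 0, 0, 0, 0, -0.0093, -0.0373, 0, 0, 0, 0, 0, -0.0093, -0.0374, 0, 0, 0, 0, 0, 0, 0, 0.03, 0, 0, 0, 0, 0, 0, 0, 0, 0, 0, 0])

```text
clock: 12.18
tool_pos: [0.4313, 0.1449, 0.3128]
ee_rot: [3.14, 0.046, -0.007]
wrist_force: [0.4, -0.1, -0.7]
finger_gap: 0.0113
grasp_force: 78.2
```

Call:
step_arm(increments=[0, 0, 0, 0, 0, 0, 0, 0, 0, 0, 0, 0, 0, 0])

```text
clock: 12.42
tool_pos: [0.4326, 0.1448, 0.3154]
ee_rot: [-3.141, -0.043, -0.001]
wrist_force: [-0.4, -0.1, -1.2]
finger_gap: 0.0112
grasp_force: 78.2
```

Run:
```python
from h import *
s=ctrl.observe();p=s["tool_pos"];print(p,s["ee_rot"],s["finger_gap"])
T=ctrl.read_camera("top")["image"];S=ctrl.read_camera("side")["image"]
cv2.imwrite("pics/S2.png",S);cv2.imwrite("pics/T2.png",T)
f=[.5034,.1467,.0293]
a=crop(S,310,255,70,90,6);b=crop(T,220,280,60,60,6)
foot=np.array([p[0]-.0014,p[1],p[2]-.2297])
for im,n,x,y in((a,"side",310,255),(b,"top",220,280)):
    def dr(P,col): cv2.polylines(im,[((proj(P,n)-[x,y]+.5)*6).astype(int)],True,col,1)
    ci=lambda r:np.array([[r*np.cos(t),r*np.sin(t),0] for t in np.arange(0,6.3,.2)])
    dr([lidpt(f,.04,c+[-.133,0,.016]) for c in ci(.00675)],(0,0,255))
    dr(foot+ci(.005),(255,0,0)); dr(foot+[0,0,.044]+ci(.013),(255,0,0))
m=np.zeros((540,800,3),np.uint8);m[:,:420]=a;m[:360,430:790]=b;cv2.imwrite("pics/c6.png",m)
```

```text
[0.43256671 0.14477523 0.31542632] [-3.14095843e+00 -4.29616238e-02 -1.34905203e-03] 0.011249830027622795
```

View pics/c6.png

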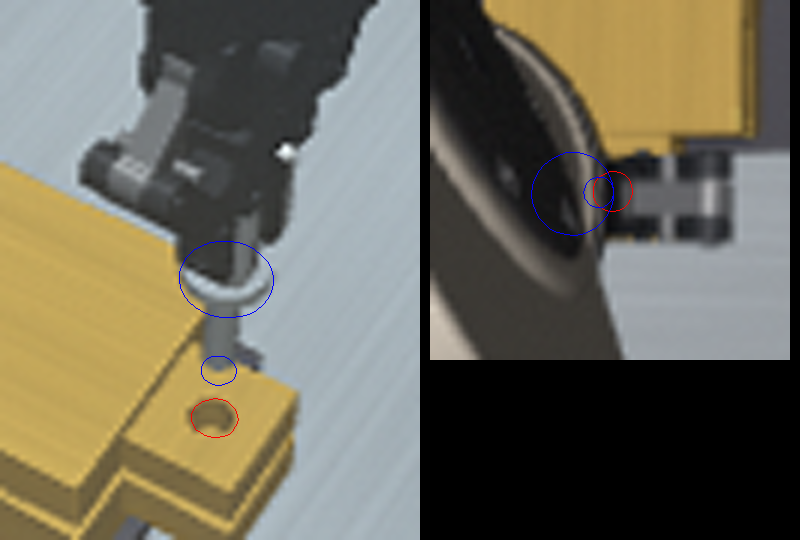

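The side crop shows the pin's foot at about (220,370), directly above the lid hole at (214,417). They line up across the view. I'll go down and watch the force.

Call:
step_arm(increments=[0, 0, 0.01, 0, 0, 0, 0, 0, 0, 0.01, 0, 0, 0, 0, 0, 0, 0.005, 0, 0, 0, 0, 0, 0, 0.003, 0, 0, 0, 0, 0, 0, 0, 0, 0, 0, 0])

```text
clock: 13.15
tool_pos: [0.4322, 0.1451, 0.2866]
ee_rot: [3.141, 0.045, -0.001]
wrist_force: [-0.4, 0.1, -0.7]
finger_gap: 0.0116
grasp_force: 78.2
```

Call:
step_arm(increments=[0, 0, 0.003, 0, 0, 0, 0, 0, 0, 0.003, 0, 0, 0, 0, 0, 0, 0, 0, 0, 0, 0])

```text
clock: 13.52
tool_pos: [0.4321, 0.1451, 0.2806]
ee_rot: [3.141, 0.044, -0.0]
wrist_force: [-0.2, 0.3, -0.2]
finger_gap: 0.0116
grasp_force: 78.2
```

Call:
step_arm(increments=[0, 0, 0.003, 0, 0, 0, 0, 0, 0, 0.003, 0, 0, 0, 0, 0, 0, 0.002, 0, 0, 0, 0, 0, 0, 0, 0, 0, 0, 0])

```text
clock: 14.02
tool_pos: [0.4322, 0.1451, 0.2726]
ee_rot: [3.141, 0.045, -0.0]
wrist_force: [-0.3, -0.4, -1.0]
finger_gap: 0.0111
grasp_force: 78.2
```

The foot is inside the lid hole with no resistance. I'll keep going.

Call:
step_arm(increments=[0, 0, 0.003, 0, 0, 0, 0, 0, 0, 0.003, 0, 0, 0, 0, 0, 0, 0.003, 0, 0, 0, 0, 0, 0, 0.003, 0, 0, 0, 0, 0, 0, 0, 0, 0, 0, 0])

```text
clock: 14.65
tool_pos: [0.4321, 0.1451, 0.2605]
ee_rot: [3.141, 0.045, -0.001]
wrist_force: [0.5, -0.4, -1.1]
finger_gap: 0.0113
grasp_force: 78.2
```

Call:
step_arm(increments=[0, 0, 0.003, 0, 0, 0, 0, 0, 0, 0.003, 0, 0, 0, 0, 0, 0, 0.002, 0, 0, 0, 0, 0, 0, 0, 0, 0, 0, 0])

```text
clock: 15.15
tool_pos: [0.4322, 0.1451, 0.2526]
ee_rot: [3.141, 0.045, -0.0]
wrist_force: [0.7, 0.1, -1.0]
finger_gap: 0.0114
grasp_force: 78.2
```

Call:
step_arm(increments=[0, 0, 0.002, 0, 0, 0, 0, 0, 0, 0.002, 0, 0, 0, 0, 0, 0, 0.002, 0, 0, 0, 0, 0, 0, 0, 0, 0, 0, 0])

```text
clock: 15.65
tool_pos: [0.4322, 0.1451, 0.2466]
ee_rot: [3.141, 0.045, -0.0]
wrist_force: [-0.3, -0.2, -0.1]
finger_gap: 0.0111
grasp_force: 78.2
```

Call:
step_arm(increments=[0, 0, 0.002, 0, 0, 0, 0, 0, 0, 0.002, 0, 0, 0, 0, 0, 0, 0, 0, 0, 0, 0])

```text
clock: 16.02
tool_pos: [0.4321, 0.1451, 0.2426]
ee_rot: [3.141, 0.045, -0.0]
wrist_force: [-1.1, -0.3, 3.3]
finger_gap: 0.011
grasp_force: 78.2
```

Collar contact has begun. I'll press on to close the seal.

Call:
step_arm(increments=[0, 0, 0.002, 0, 0, 0, 0, 0, 0, 0.002, 0, 0, 0, 0, 0, 0, 0.001, 0, 0, 0, 0, 0, 0, 0, 0, 0, 0, 0])

```text
clock: 16.52
tool_pos: [0.432, 0.1452, 0.2377]
ee_rot: [3.141, 0.045, -0.001]
wrist_force: [-4.8, -0.5, 9.7]
finger_gap: 0.0112
grasp_force: 78.7
```

Call:
step_arm(increments=[0.001, 0, 0.001, 0, 0, 0, 0, 0, 0, 0.001, 0, 0, 0, 0, 0, 0, 0, 0, 0, 0, 0], grip_force=110)

```text
clock: 16.9
tool_pos: [0.4328, 0.1452, 0.2359]
ee_rot: [3.141, 0.045, -0.001]
wrist_force: [-8.5, -0.1, 15.5]
finger_gap: 0.0105
grasp_force: 107.9
```

Call:
step_arm(increments=[-0.001, 0, 0, 0, 0, 0, 0, -0.001, 0, 0.001, 0, 0, 0, 0, 0, 0, 0, 0, 0, 0, 0])

```text
clock: 17.27
tool_pos: [0.4318, 0.1454, 0.2354]
ee_rot: [-3.141, -0.044, -0.003]
wrist_force: [-1.9, -0.5, 16.3]
finger_gap: 0.0104
grasp_force: 108.2
```

Call:
step_arm(increments=[0, 0, 0.001, 0, 0, 0, 0, 0, 0, 0, 0, 0, 0, 0, 0, 0, 0, 0, 0, 0, 0])

```text
clock: 17.65
tool_pos: [0.4318, 0.1454, 0.2345]
ee_rot: [-3.141, -0.044, -0.003]
wrist_force: [-3.0, -0.2, 19.3]
finger_gap: 0.0101
grasp_force: 108.4
```

Run:
```python
from h import *
s=ctrl.observe();p=s["tool_pos"];print(p,s["wrist_force"],s["ft_torque"])
S=ctrl.read_camera("side")["image"]
f=[.5034,.1467,.0293]
a=crop(S,260,250,125,100,6);im=a
dr=lambda P,col:cv2.polylines(im,[((proj(P,"side")-[260,250]+.5)*6).astype(int)],True,col,1)
for th,c in((0,(0,255,0)),(.04,(0,0,255))):
    dr([lidpt(f,th,q) for q in [(-.151,.02,.016),(-.151,-.02,.016),(-.115,-.02,.016),(-.115,.02,.016)]],c)
    dr([lidpt(f,th,q) for q in [(-.115,.045,.022),(-.115,-.045,.022),(-.007,-.045,.022),(-.007,.045,.022)]],c)
cv2.imwrite("pics/c7.png",a)
```

```text
[0.43181064 0.14535899 0.2344928 ] [-2.95411944 -0.24572906 19.25644082] [-1.39350110e-01  5.11158930e-01  2.56966341e-04]
```

View pics/c7.png

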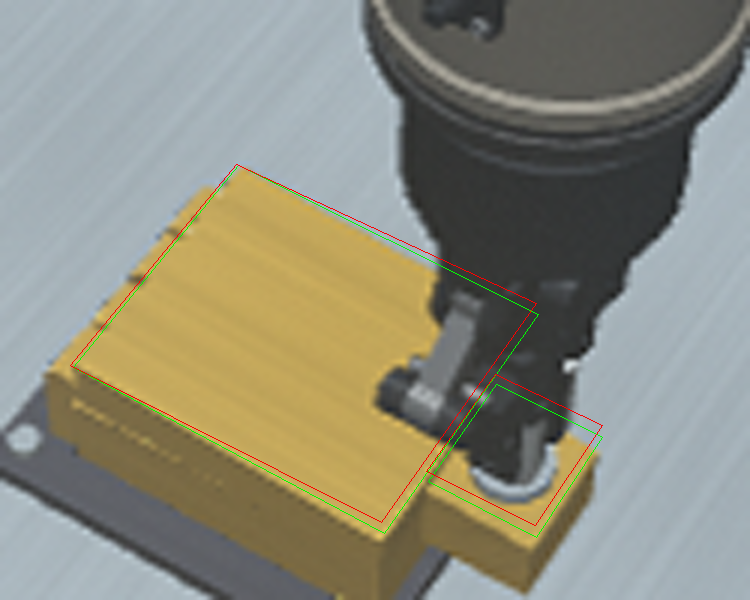

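The side crop shows the parting line closed and the lug on the green (fully shut) outline. The collar is seated on the lug at about (515,480), with a steady push of about 19 N. I'm handing in.

```bash
python3 -c "
from workcell import ctrl
print(ctrl.observe()['wrist_force']); print(ctrl.finish_job())"
```

```text
[-3.23308894 -2.22378945 18.33052858]
the job is handed in; nothing more can be done
None
```

I handed the job in with the lid down, the straight-stem pin through both lugs and still gripped at about 108 N, and its collar pressing the lid with about 18 N; the last picture shows the flask shut, but no verdict came back.

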